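# Zero the photometer on the blank and read the sample

### The arm

A 7-joint arm with a two-finger parallel gripper is mounted at the origin on a cart in front of the work surface, level with it; the furniture and walls round the work are solid. World frame = base frame: x ahead of the robot, y to its left, z up, the work surface at z = 0. Lengths are in m, angles in rad, forces in N, time in s.
With the tool pointing down it reaches from about 0.425 to 1.025 m from the base axis. Payload 9.4 kg.
Tool frame: the origin (TCP) lies at the very end of the fingers, on their centre line; the grasp point (between the pads) lies 19 mm behind it; z points along the fingers, y is the direction in which the jaws open and shut (so a half turn about z gives the same grasp; the last joint's range is limited). The gripper opens to 93 mm and grips with 3 to 60 N. Pads are 15 mm wide; open, the fingers measure 128 mm over their backs; the gripper's body (75 mm by 188 mm) begins 65 mm behind the grasp point.
Start: joints at [-1.325, 0.599, -0.003, 1.599, 0.002, 0.943, -0.08], TCP at [0.23, 0.688, 0.219] pointing down, gripper open.
Joint ranges: [-2.57, 2.57], [-0.35, 1.97], [-1.29, 1.29], [0.11, 2.56], [-1.05, 4.19], [0.11, 1.86], [-2.63, 2.63]. Speed limits (rad/s): [2.22, 2.22, 3.01, 3.01, 3.14, 3.14, 3.14].

### API

Orientations are given as a unit quaternion [x, y, z, w].
In Python, from cell import sensors, camera, r gives the robot as it stands.
- The arm moves only by the tool move_arm, never from a script. Its argument "moves" is one flat list of numbers, 4 for each row, row after row: the shift along the tool's x, y, z in m, then the turn about the tool's z in rad. In form: [x, y, z, yaw, x, y, z, yaw, ...]. A call has 1 to 20 rows; each row shifts and turns the commanded pose from where the row before left it, along the tool's axes as they then stand; what a row does not reach is not made up. A row lasts 1/12 s, in which the tool goes at most 41.7 mm and 7.16 degrees, less where a joint would pass 70% of its speed; a pose out of reach is approached as far as the arm can. A call is refused whole if a number of a shift passes 0.0417 or a number of a turn 0.125, either way. A call with a gripper value outside its range is refused whole. "grip" is the opening, from 0 (shut) to 1 (fully open), set as the call begins (left out, the last holds). The fingers move at their own pace and stop on an object; "grip_force" is the grip in N (left out, the last holds). Time passes only in rows, so rows that do not move let the fingers close. It gives the time, the measured TCP pose, the force and the opening at its end, in the units of the state.
- sensors.sense(): the state, without advancing time (a new reading comes with each control period).
- camera(name): name is "scene" or "top"; returns a dict with "image" (384x512x3 uint8, blue, green, red), "intrinsics" (3x3 intrinsics, pixels), "R" (3x3) and "t" (3): a world point X has camera coordinates R X + t. Camera axes: x right, y down, z forward; pixel columns grow to the right and rows downward; lengths in m; the calibration is good to about 2 mm. A picture is of the moment at which its call begins. There is no depth.
- r.sign_off(): hands the job in, once; it reports no verdict.
The state is a dict: "time_s": time; "q": joint angles; "qvel": joint speeds; "joint_torque": joint torques, N m; "position": TCP position; "tool_rot": TCP orientation; "wrist_force": force on the tool from outside, world axes, zero at the start; "ft_torque": the same for the moment, N m; "grip_width": opening from 0.0 (shut) to 1.0 (fully open).
Only numpy, scipy, OpenCV 4.12 (cv2) and the standard library are available. Lean on these libraries where they do the work, as an engineer would, in place of code of your own. Each camera call takes 0.05 s, during which the arm holds its last target. There are 200 camera calls.

### The job

Take a reading on the bench photometer with your fingertips alone, gripping and lifting nothing: ease the raised chamber lid down until it is fully shut, press the wide oblong zero key fully down and let it up, push the black knob of the cell-changer rod straight in to its stop so that the sample cell comes into the beam, and then press the large round read key fully down and let it up. Touch everything lightly, do not slam the lid, and keep it shut from then on. Do not press the two small arrow keys, and leave the bottles and other things round the instrument where they stand.

Things in the scene. Friction and masses are not known exactly. Their poses are not given: they have to be found in the camera images.
- photometer: low white bench photometer, fixed, 260 mm deep (x), 340 mm wide (y). Origin: centre of its underside on the counter; x to its back, y to its left. Its front strip (x -130 to -30 mm) is a deck rising from 55 to 67 mm high (slope 0.12 rad); behind it the housing is 100 mm high, with a tilted display on the right (top edge 120 mm) and the cell chamber with its lid on the left
- lid_spot (a point): point on the lid's outer face where to push: on its centre line (photometer y = +100 mm), 85 mm from the hinge axis and 39 mm behind the lid's front edge. With the lid shut it is 112 mm above the counter at photometer x = +12 mm
- lid_hinge (a point): centre of the lid's hinge axis, at the lid's rear edge (photometer x = +97, y = +100, z = 101.5 mm); the axis runs along the photometer's y
- lid (a joint): grey chamber lid, 116 mm wide, 124 mm from hinge to front edge plus an 8 mm lip, 12 mm thick. Angle in rad: 0 = fully shut (a stop), grows as the front edge rises; starts at 0.35 to 0.70. Its stiff hinge holds it where it is left; 1 to 2 N down on the lid spot moves it. A straight push down at photometer x = +12 mm shuts it from any start
- zero_key_top (a point): centre of the top face of the zero key: the wide oblong key, 46 mm (y) x 24 mm (x), on the deck nearest its middle (photometer x = -80, y = +10 mm); the top stands 9 mm above the deck, about 70 mm above the counter
- zero_key (a joint): zero key travel in m: 0 up, 0.004 fully down (a stop), square to the deck. A spring brings it back; it needs 1.2 N to start and 3.5 N fully down
- read_key_top (a point): centre of the top face of the read key: the large round key, 31 mm across, at the right end of the deck (photometer x = -80, y = -135 mm); the top stands 9 mm above the deck, about 70 mm above the counter
- read_key (a joint): read key travel in m: 0 up, 0.004 fully down, same spring as the zero key
- arrow_key_near (a joint): small square key, 14 mm, marked with a chevron, standing 4 mm above the deck between the two large keys (photometer x = -98, y = -62 mm). Travel in m, 0 up to 0.002. Not to be pressed
- arrow_key_far (a joint): its twin, 36 mm behind it (photometer x = -62, y = -62 mm). Not to be pressed
- rod_knob (a point): centre of the front face of the black round knob (28 mm across, 16 mm long) on the cell-changer rod, which sticks out level above the deck, below the lid's front edge: photometer y = +100 mm, 86 mm above the counter, about 26 mm above the deck. With the rod out the face is at photometer x = -91 mm, fully in at -61 mm
- cell_rod (a joint): cell-changer rod in m: 0 = out (blank cell in the light beam, the start), 0.030 = fully in against its stop (sample cell in the beam). It slides along the photometer's +x, moves at about 2.5 N and stays where it is left
- sample_a: small round sample bottle with a screw cap, 34 mm across, 68 mm high, standing on the photometer's housing behind the display. Origin: centre of its underside. Leave alone
- sample_b: a second such bottle, 34 x 68 mm, standing beside it on the housing. Origin: centre of its underside. Leave alone
- beaker: clear beaker, 75 mm across, 95 mm high, on the counter close to the photometer's right side. Origin: centre of its underside. Leave alone
- bottle: white round bottle, 50 mm across, 100 mm high, on the counter close to the photometer's left side. Origin: centre of its underside. Leave alone

How it is judged:
By the outcome, as a careful person would: the job done as asked, in the order asked, and still so for the second after the job is handed in, with the robot touching nothing.
It also fails if it takes over 54 s, if anything falls off the work surface, if the arm or the gripper's body presses on something with over 40 N, if the wrist force passes 120 N, or if a joint passes its speed limit or range.

## Working session

There is one attempt and no reset: what is moved stays moved. The work goes in short steps, Python scripts to look and compute and a tool call to move; the robot and the scene stay as the last step left them, time stands still between calls to the robot, and variables do not carry over. Pictures are saved under pics/ and viewed, about 8 in all and at most 12, crops included, and the job is handed in when it is done.

Besides the shell and the picture viewer there is one more tool, called after ">>>" by a JSON object that holds its "api" and its "payload". move_arm: Moves the arm, as the interface text tells. Its arguments: {"type":"object","properties":{"moves":{"type":"array"},"grip":{"type":"number"},"grip_force":{"type":"number"}},"required":["moves"]}

```bash
mkdir -p pics; ls; python3 - <<'E'
from cell import sensors,camera,r
import cv2
for n in("scene","top"):
    c=camera(n); cv2.imwrite(f"pics/{n}0.png",c["image"]); print(n,c["intrinsics"],c["R"],c["t"])
s=sensors.sense(); print(s)
E
```

```text
pics
scene [[445.99200739   0.         249.61779081]
 [  0.         445.99200739 188.34960261]
 [  0.           0.           1.        ]] [[ 0.71660055 -0.69747881 -0.00263798]
 [-0.52369865 -0.53555038 -0.66251455]
 [ 0.46067709  0.4761398  -0.7490444 ]] [-0.38254551  0.44759413  0.96612004]
top [[418.05279785   0.         252.75248885]
 [  0.         418.05279785 191.90243482]
 [  0.           0.           1.        ]] [[ 2.61565087e-02 -9.99657537e-01 -8.03198803e-04]
 [-9.92591858e-01 -2.58762523e-02 -1.18708985e-01]
 [ 1.18647548e-01  3.90226120e-03 -9.92928765e-01]] [0.07386288 0.62969318 1.21620444]
{'time_s': 0.1, 'q': array([-1.32468439,  0.60004361, -0.00256872,  1.6000487 ,  0.00180212,
        0.94291244, -0.07980745]), 'qvel': array([ 6.90883095e-05, -2.89479186e-04,  1.33103825e-03, -3.59448259e-04,
        1.72500390e-03, -1.44205843e-03,  8.73013467e-04]), 'joint_torque': array([ 4.38707240e-03, -7.66555524e+01,  1.50183231e+00, -2.52938855e+01,
       -5.23375953e-02,  1.35473156e-02,  1.18034877e-04]), 'position': array([0.22985371, 0.68713206, 0.21784748]), 'tool_rot': array([ 1.60669885e-01,  9.87007949e-01, -7.02811519e-04, -5.42318632e-05]), 'wrist_force': array([0.32478304, 0.1372434 , 0.41655533]), 'ft_torque': array([0.00678701, 0.04557621, 0.03235049]), 'grip_width': 0.9946608377998782}
```

View pics/scene0.png

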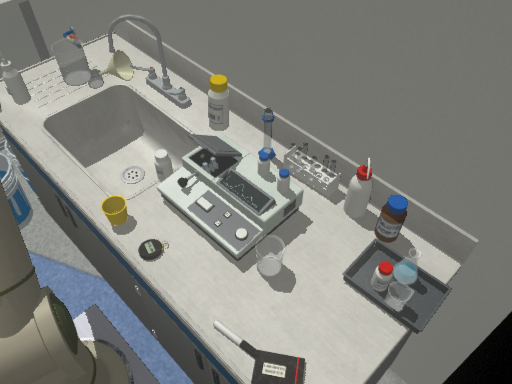

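View pics/top0.png

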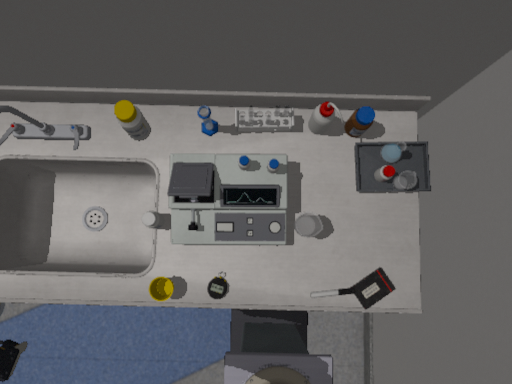

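The scene view shows the photometer around (230,200), its lid raised at (215,150). In the top view it spans about (170-287, 155-245), nearly aligned with the world axes. Next I'll take close crops to find the features.

```bash
python3 - <<'E'
import cv2,numpy as np
a=cv2.imread("pics/top0.png")[145:255,160:300]; b=cv2.imread("pics/scene0.png")[125:260,150:310]
cv2.imwrite("pics/ctop.png",cv2.resize(a,None,fx=5,fy=5,interpolation=cv2.INTER_CUBIC))
cv2.imwrite("pics/cscene.png",cv2.resize(b,None,fx=4.4,fy=4.4,interpolation=cv2.INTER_CUBIC))
E
```

```text
(no output)
```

View pics/ctop.png

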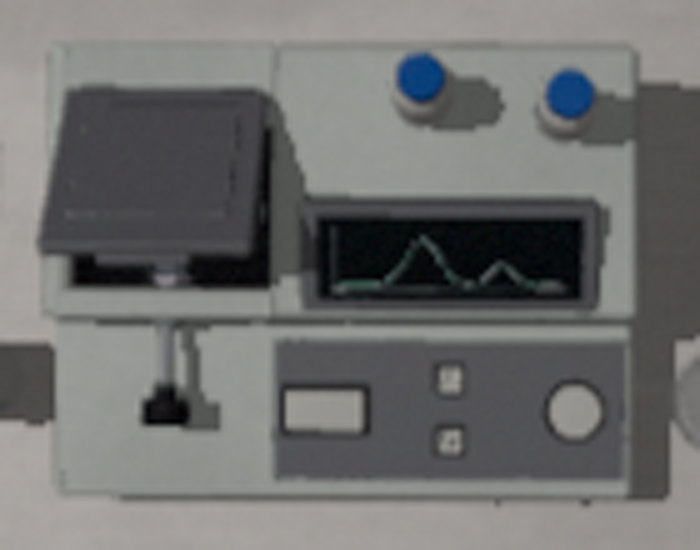

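View pics/cscene.png

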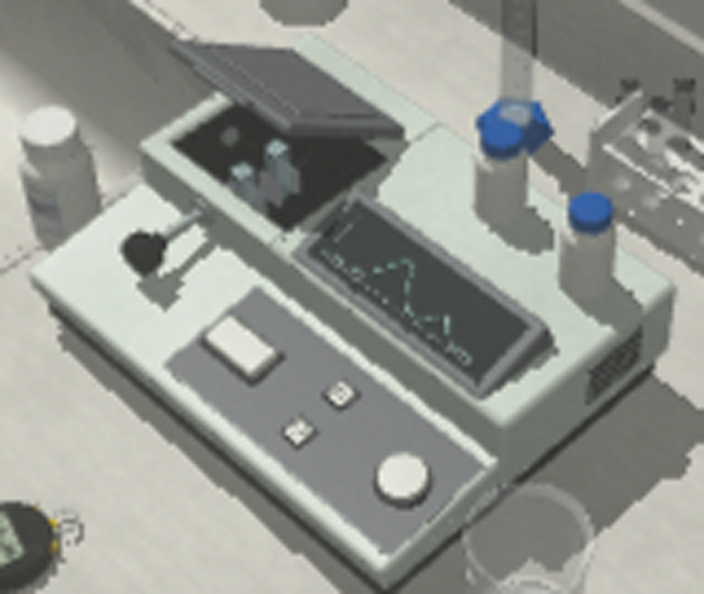

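In the top crop, the zero key is at (325,410), the read key at (575,410), the arrows at (450,380) and (450,441), and the knob at (163,420). In the scene crop they are at (242,345), (403,475), (342,392), (299,431) and (142,255). I'll fit the photometer pose to these points.

```bash
cat > h.py <<'E'
import numpy as np, cv2
from cell import sensors,camera,r
from scipy.optimize import least_squares
CAM={n:camera(n) for n in("scene","top")}
def proj(n,X):
    c=CAM[n]; p=(np.atleast_2d(X)@c["R"].T+c["t"])@c["intrinsics"].T; return p[:,:2]/p[:,2:]
def W(p,L):
    L=np.atleast_2d(L); c,s=np.cos(p[2]),np.sin(p[2])
    return np.c_[p[0]+c*L[:,0]-s*L[:,1],p[1]+s*L[:,0]+c*L[:,1],L[:,2]]
E
python3 - <<'E'
from h import *
f=lambda P,k,o:(np.array(P)+.5)/k-.5+np.array(o)
L=np.array([[-80,10,70],[-80,-135,70],[-62,-62,67],[-98,-62,63]])/1e3
T=f([(325,410),(575,410),(450,379),(450,441)],5,(160,145))
S=f([(242,343),(403,473),(342,391),(299,431)],4.4,(150,125))
for nm in("top","scene","both"):
    def e(p):
        X=W(p,L); a=[]
        if nm!="scene": a.append(proj("top",X)-T)
        if nm!="top": a.append(proj("scene",X)-S)
        return np.concatenate(a).ravel()
    q=least_squares(e,[.6,.1,0]); print(nm,q.x.round(4),np.abs(q.fun).max().round(2))
p=q.x; np.save("pose.npy",p)
for n,l in dict(lid=[.012,.1,.112],hinge=[.097,.1,.1015],zero=[-.08,.01,.07],read=[-.08,-.135,.07],knob=[-.091,.1,.086],knobin=[-.061,.1,.086]).items():
    X=W(p,l); print(n,X.round(4),*((proj(c,X)-o+.5)*k-.5 for c,o,k in(("top",(160,145),5),("scene",(150,125),4.4))))
# lid angle: front edge corners
for th in (.35,.45,.55,.65,.7):
    Q=W(p,[[.097-.124*np.cos(th)-.006*np.sin(th),y,.1015+.124*np.sin(th)+.006*np.cos(th)] for y in(.158,.042)])
    print(th,((proj("top",Q)-(160,145)+.5)*5).round().tolist(),((proj("scene",Q)-(150,125)+.5)*4.4).round().tolist())
E
```

```text
top [0.6008 0.161  0.0261] 0.15
scene [0.602 0.158 0.022] 0.34
both [0.6016 0.1595 0.0242] 0.59
lid [[0.6111 0.2598 0.112 ]] [[164.31678252 241.93985088]] [[247.80766925 149.65966484]]
hinge [[0.6961 0.2619 0.1015]] [[169.7827276   96.88858984]] [[342.12756875  97.57225298]]
zero [[0.5213 0.1676 0.07  ]] [[327.28612074 408.61990226]] [[239.53283806 341.56423498]]
read [[0.5249 0.0227 0.07  ]] [[577.94931272 409.11019448]] [[402.29318198 472.63292312]]
knob [[0.5082 0.2573 0.086 ]] [[167.4320683  426.61421253]] [[131.09784232 259.67006982]]
knobin [[0.5382 0.258  0.086 ]] [[168.42447424 373.97315469]] [[166.89918495 235.08058307]]
0.35 [[47.0, 295.0], [260.0, 296.0]] [[145.0, 91.0], [266.0, 180.0]]
0.45 [[43.0, 286.0], [258.0, 286.0]] [[148.0, 75.0], [270.0, 164.0]]
0.55 [[39.0, 274.0], [257.0, 274.0]] [[153.0, 58.0], [275.0, 147.0]]
0.65 [[36.0, 260.0], [255.0, 260.0]] [[159.0, 42.0], [282.0, 130.0]]
0.7 [[34.0, 252.0], [254.0, 252.0]] [[163.0, 34.0], [286.0, 122.0]]
```

The views agree to about 2 mm, with yaw 0.024. The lid angle is about 0.7, so its front edge is at z≈0.19. Next: close the fingers, square up and travel to above the lid.

>>> {"api": "move_arm", "payload": {"moves": [0,0,-0.012,-0.116,0,0,-0.012,-0.116,0,0,-0.012,-0.115,-0.0218,-0.0258,0,0,-0.0218,-0.0258,0,0,-0.0218,-0.0258,0,0,-0.0218,-0.0258,0,0,-0.0218,-0.0258,0,0,-0.0218,-0.0258,0,0,-0.0218,-0.0258,0,0,-0.0218,-0.0258,0,0,-0.0218,-0.0258,0,0,-0.0218,-0.0258,0,0,-0.0218,-0.0258,0,0,-0.0218,-0.0258,0,0,-0.0218,-0.0258,0,0,-0.0218,-0.0258,0,0,-0.0218,-0.0258,0,0,-0.0218,-0.0258,0,0,-0.0218,-0.0258,0,0], "grip": 0, "grip_force": 10}}

```text
time_s: 1.87
position: [0.612, 0.2566, 0.2546]
tool_rot: [-0.012, 1.0, -0.0, -0.0]
wrist_force: [0.3, 0.1, -1.1]
grip_width: 0.008
```

```bash
cat >> h.py <<'E'
P=np.array([.6016,.1595,.0242])
def loc():
    s=sensors.sense(); d=s["position"]-[P[0],P[1],0]; c,n=np.cos(P[2]),np.sin(P[2])
    from scipy.spatial.transform import Rotation as R
    m=R.from_quat(s["tool_rot"]).as_matrix()
    print("t",round(s["time_s"],2),"photometer mm",(1e3*np.array([c*d[0]+n*d[1],-n*d[0]+c*d[1],d[2]])).round(1),"F",s["wrist_force"].round(2),"yawerr",round(np.arctan2(m[1,1],m[0,1])-np.pi/2-P[2],3),"tilt",m[:2,2].round(4),"g",round(s["grip_width"],3))
E
python3 - <<'E'
from h import *
loc()
for n,o in(("top",(145,120)),("scene",(150,75))):
    i=CAM[n]["image"]; u,v=o; cv2.imwrite(f"pics/b_{n}.png",cv2.resize(i[v:v+140,u:u+180],None,fx=4,fy=4,interpolation=cv2.INTER_CUBIC))
E
```

```text
t 1.97 photometer mm [ 15.7  91.6 254.3] F [-0.27  0.24 -0.02] yawerr -0.008 tilt [ 0.0017 -0.0032] g 0.001
```

View pics/b_scene.png

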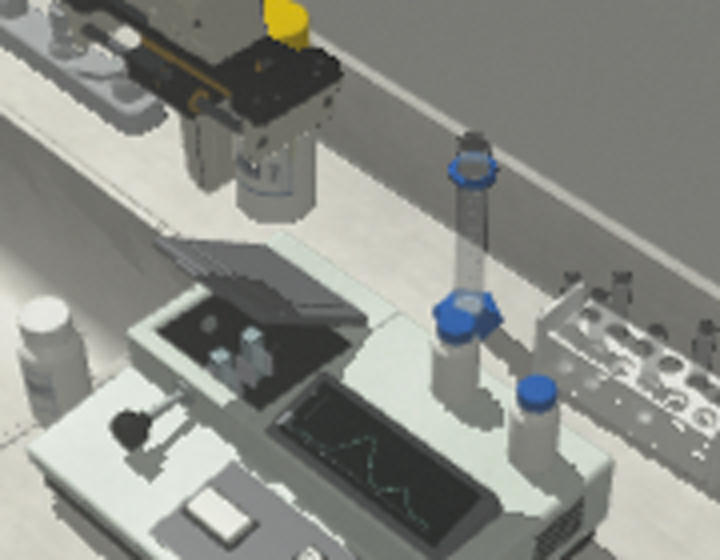

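The gripper is above the raised lid and clear of the bottles. I'll centre it, descend, and then ease the lid down slowly.

>>> {"api": "move_arm", "payload": {"moves": [0.0037,0.0084,0.004,0,0,0,0.007,0,0,0,0.007,0,0,0,0.007,0,0,0,0.007,0,0,0,0.007,0,0,0,0.007,0,0,0,0.007,0,0,0,0.007,0,0,0,0.005,0,0,0,0.003,0,0,0,0.003,0,0,0,0.003,0,0,0,0.003,0,0,0,0.003,0,0,0,0.003,0,0,0,0.003,0]}}

```text
time_s: 3.38
position: [0.6075, 0.2664, 0.1685]
tool_rot: [-0.012, 1.0, 0.0, 0.0]
wrist_force: [0.5, -0.7, 0.1]
grip_width: 0.002
```

```bash
python3 -c "
from h import *
loc()"
```

```text
t 3.48 photometer mm [  8.1 106.6 168.1] F [ 1.05  0.75 -0.26] yawerr 0.0 tilt [-0.0003 -0.0002] g 0.006
```

>>> {"api": "move_arm", "payload": {"moves": [-0.002,-0.0033,0,0,-0.0019,-0.0033,0,0,0,0,0.0025,0,0,0,0.0025,0,0,0,0.0025,0,0,0,0.0025,0,0,0,0.0025,0,0,0,0.0025,0]}}

```text
time_s: 4.15
position: [0.6111, 0.26, 0.1533]
tool_rot: [-0.012, 1.0, 0.0, -0.0]
wrist_force: [0.0, -0.3, 0.2]
grip_width: 0.001
```

```bash
python3 -c "
from h import *
loc()
i=CAM['scene']['image']; cv2.imwrite('pics/c.png',cv2.resize(i[85:225,150:320],None,fx=4,fy=4))"
```

```text
t 4.25 photometer mm [ 11.8 100.2 153.1] F [-0.37 -0.77 -0.46] yawerr 0.0 tilt [-0.0006 -0.0003] g 0.005
```

View pics/c.png

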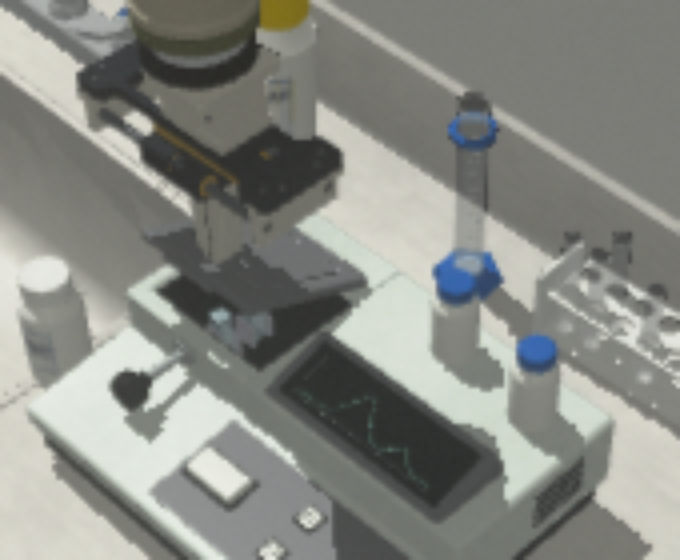

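The fingertip is just at the lid's surface, centred, with the lid at about 0.5 rad. I'll continue gently.

>>> {"api": "move_arm", "payload": {"moves": [0,0,0.0025,0,0,0,0.0025,0,0,0,0.0025,0,0,0,0.0025,0,0,0,0.0025,0,0,0,0.0025,0,0,0,0.0025,0,0,0,0.0025,0,0,0,0.0025,0,0,0,0.0025,0,0,0,0.0025,0,0,0,0.0015,0,0,0,0.0015,0,0,0,0.0015,0,0,0,0.001,0,0,0,0.001,0,0,0,0.001,0]}}

```text
time_s: 5.67
position: [0.6113, 0.2599, 0.1186]
tool_rot: [-0.012, 1.0, 0.0, 0.0]
wrist_force: [-1.0, 0.5, 0.3]
grip_width: 0.002
```

```bash
python3 -c "
from h import *
loc()"
```

```text
t 5.77 photometer mm [ 12.1 100.1 118.5] F [-0.31 -0.91 -0.08] yawerr 0.0 tilt [ 0.0001 -0.    ] g 0.002
```

>>> {"api": "move_arm", "payload": {"moves": [0,0,0.001,0,0,0,0.001,0,0,0,0.001,0,0,0,0.001,0,0,0,0.001,0,0,0,0.001,0,0,0,0.001,0]}}

```text
time_s: 6.35
position: [0.6113, 0.2599, 0.1126]
tool_rot: [-0.012, 1.0, 0.0, 0.0]
wrist_force: [-5.7, -2.5, 20.3]
grip_width: 0.008
```

```bash
python3 -c "
from h import *
loc()
i=CAM['scene']['image']; cv2.imwrite('pics/d.png',cv2.resize(i[85:225,150:320],None,fx=4,fy=4))"
```

```text
t 6.45 photometer mm [ 12.1 100.1 112.8] F [-2.8  -1.57 11.23] yawerr -0.0 tilt [0.0004 0.0002] g 0.011
```

View pics/d.png

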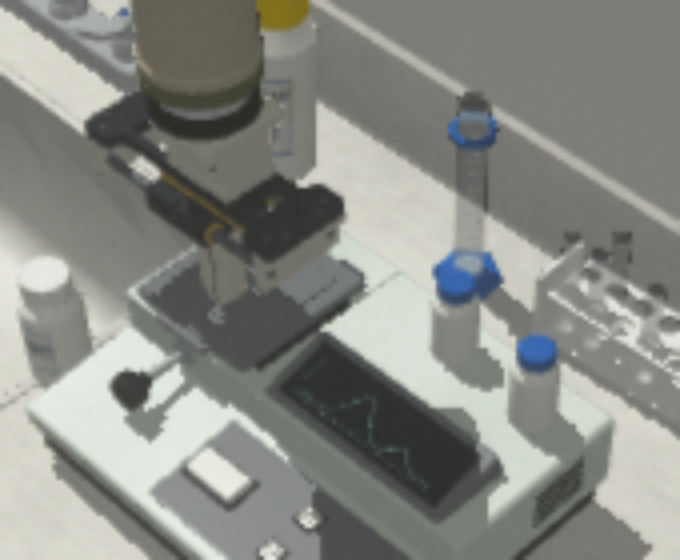

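The lid is flat and fully shut at z = 112.8 mm with a firm stop. I'll retract and go above the zero key.

>>> {"api": "move_arm", "payload": {"moves": [0,0,-0.002,0,0,0,-0.006,0,0,0,-0.01,0,0,0,-0.012,0,0,0,-0.01,0,0.01,-0.01,0,0,0.016,-0.015,0,0,0.016,-0.015,0,0,0.016,-0.015,0,0,0.016,-0.015,0,0,0.012,-0.013,0,0,0.006,-0.007,0.01,0,0,0,0.013,0,0,0,0.015,0,0,0,0.013,0,0,0,0.01,0,0,0,0.006,0,0,0,0,0,0,0,0,0]}}

```text
time_s: 8.03
position: [0.5216, 0.1677, 0.0849]
tool_rot: [-0.012, 1.0, -0.0, 0.0]
wrist_force: [0.6, -0.0, 0.4]
grip_width: 0.006
```

```bash
python3 -c "
from h import *
loc()
i=CAM['scene']['image']; cv2.imwrite('pics/e.png',cv2.resize(i[105:265,140:310],None,fx=3.7,fy=3.7))"
```

```text
t 8.13 photometer mm [-79.5  10.2  85.3] F [ 0.05 -0.26  0.26] yawerr 0.0 tilt [0.0009 0.0003] g 0.007
```

View pics/e.png

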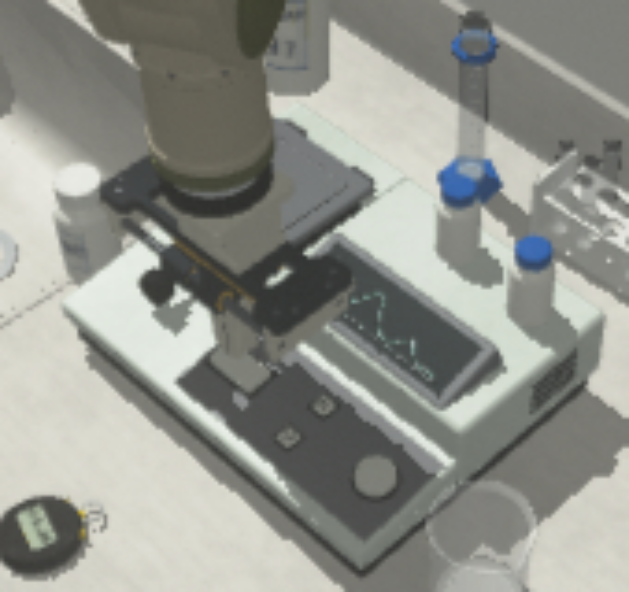

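The fingers are centred over the zero key. Now pressing slowly.

>>> {"api": "move_arm", "payload": {"moves": [0,0,0.003,0,0,0,0.003,0,0,0,0.003,0,0,0,0.003,0,0,0,0.0015,0,0,0,0.001,0,0,0,0.001,0,0,0,0.001,0,0,0,0.001,0,0,0,0.001,0,0,0,0,0]}}

```text
time_s: 9.05
position: [0.5219, 0.1677, 0.0669]
tool_rot: [-0.012, 1.0, 0.0, 0.001]
wrist_force: [-0.8, -1.6, 12.9]
grip_width: 0.006
```

```bash
python3 -c "
from h import *
loc()"
```

```text
t 9.15 photometer mm [-79.5  10.1  66.9] F [-0.88 -0.24 11.41] yawerr -0.0 tilt [0.0012 0.0003] g 0.007
```

The zero key bottomed out at 11 N. I'll release it and go in front of the rod knob.

>>> {"api": "move_arm", "payload": {"moves": [0,0,-0.002,0,0,0,-0.005,0,0,0,-0.011,0,0,0,-0.012,0,0,0,-0.012,0,0,0,-0.01,0,0.01,0.004,0,0,0.0155,0.012,0,0,0.01,0.016,0,0,0,0.017,0,0,0,0.017,0,0,0,0.016,0,0,0,0.008,0,0,0,0,0.006,0,0,0,0.012,0,0,0,0.012,0,0,0,0.01,0,0,0,0.004,0,0,0,0,0]}}

```text
time_s: 10.73
position: [0.4831, 0.2557, 0.0729]
tool_rot: [-0.012, 1.0, -0.001, -0.001]
wrist_force: [0.5, 0.3, 0.7]
grip_width: 0.005
```

```bash
python3 -c "
from h import *
loc()
i=CAM['scene']['image']; cv2.imwrite('pics/f.png',cv2.resize(i[105:265,120:290],None,fx=3.7,fy=3.7))"
```

```text
t 10.83 photometer mm [-115.5   99.7   74.1] F [-0.02 -0.43  0.23] yawerr -0.0 tilt [-0.0004 -0.0004] g 0.007
```

View pics/f.png

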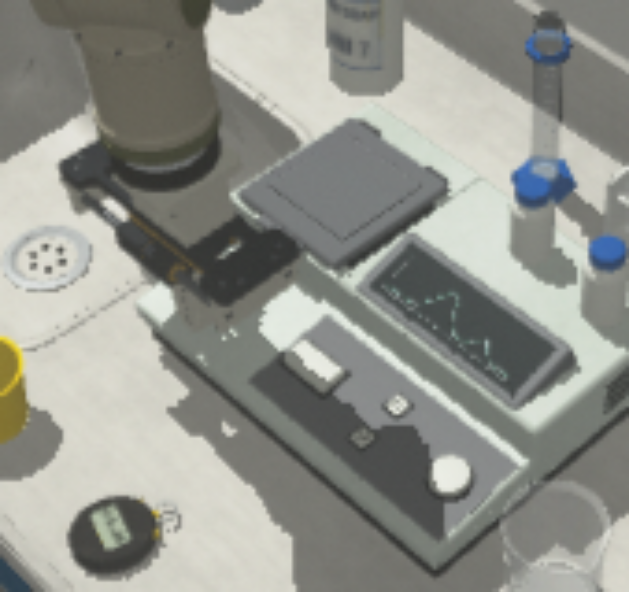

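The fingers are just in front of the knob, the lid is shut and the zero key is back up. Pushing in.

>>> {"api": "move_arm", "payload": {"moves": [-0.004,0,0,0,-0.004,0,0,0,-0.003,0,0,0,-0.003,0,0,0,-0.003,0,0,0,-0.003,0,0,0,-0.003,0,0,0,-0.003,0,0,0,-0.003,0,0,0,-0.003,0,0,0,-0.003,0,0,0,-0.003,0,0,0,-0.002,0,0,0,-0.001,0,0,0,-0.001,0,0,0]}}

```text
time_s: 12.08
position: [0.5259, 0.2577, 0.0741]
tool_rot: [-0.012, 1.0, -0.0, -0.0]
wrist_force: [-3.4, 0.3, 2.0]
grip_width: 0.005
```

```bash
python3 -c "
from h import *
loc()"
```

```text
t 12.18 photometer mm [-73.2 100.   74.1] F [-1.66 -0.11 -0.07] yawerr -0.0 tilt [ 0.0002 -0.    ] g 0.002
```

>>> {"api": "move_arm", "payload": {"moves": [-0.001,0,0,0,-0.001,0,0,0,-0.001,0,0,0,-0.001,0,0,0,-0.001,0,0,0,0,0,0,0]}}

```text
time_s: 12.68
position: [0.5298, 0.2578, 0.074]
tool_rot: [-0.012, 1.0, -0.0, -0.001]
wrist_force: [-5.0, -0.3, 3.0]
grip_width: 0.002
```

```bash
python3 -c "
from h import *
loc()"
```

```text
t 12.78 photometer mm [-69.3 100.   74. ] F [-5.76 -0.85  3.58] yawerr 0.0 tilt [-0.0016 -0.0006] g 0.004
```

>>> {"api": "move_arm", "payload": {"moves": [-0.001,0,0,0,-0.001,0,0,0,0,0,0,0]}}

```text
time_s: 13.03
position: [0.5299, 0.2577, 0.074]
tool_rot: [-0.013, 1.0, -0.001, -0.002]
wrist_force: [-11.1, -0.2, 8.3]
grip_width: 0.005
```

```bash
python3 -c "
from h import *
loc()"
```

```text
t 13.13 photometer mm [-69.4  99.9  74. ] F [-11.7   -0.82   7.62] yawerr 0.001 tilt [-0.0048 -0.0016] g -0.0
```

The rod is hard on its stop: 11.7 N and no further travel. I'll retract, lift and go to the read key.

>>> {"api": "move_arm", "payload": {"moves": [0.0025,0,0,0,0.005,0,0,0,0.011,0,0,0,0.012,0,0,0,0,0,-0.01,0,0,0,-0.02,0,0,0,-0.02,0,0,-0.015,0,0,0,-0.03,0,0,0,-0.035,0,0,-0.004,-0.035,0,0,-0.004,-0.035,0,0,-0.004,-0.035,0,0,-0.004,-0.03,0,0,0,-0.02,0,0,0,0,0.012,0,0,0,0.015,0,0,0,0.012,0,0,0,0,0,0,0,0,0]}}

```text
time_s: 14.8
position: [0.5235, 0.0223, 0.0851]
tool_rot: [-0.012, 1.0, -0.0, -0.0]
wrist_force: [1.0, 0.2, 0.9]
grip_width: 0.005
```

```bash
python3 -c "
from h import *
loc()
i=CAM['scene']['image']; cv2.imwrite('pics/g.png',cv2.resize(i[105:265,140:310],None,fx=3.7,fy=3.7))"
```

```text
t 14.9 photometer mm [ -80.7 -135.    85.8] F [-0.57 -0.07  0.27] yawerr 0.0 tilt [ 0.0007 -0.    ] g 0.006
```

View pics/g.png

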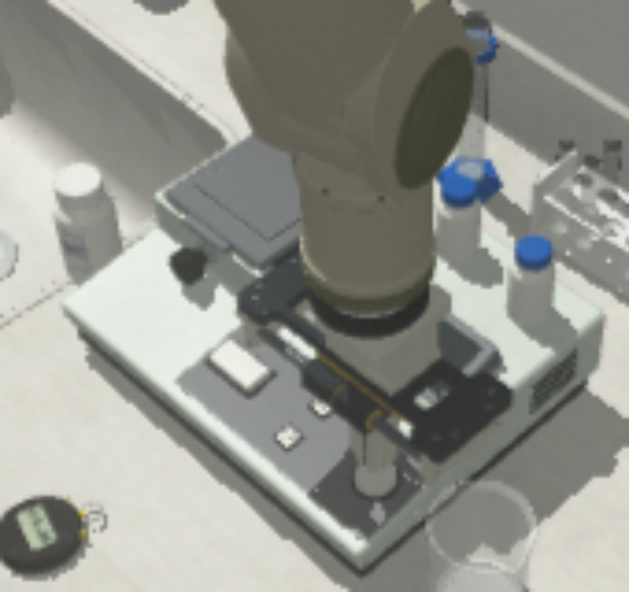

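The knob is in, the lid is shut, and the fingers are over the read key. Pressing.

>>> {"api": "move_arm", "payload": {"moves": [0,0,0.003,0,0,0,0.003,0,0,0,0.003,0,0,0,0.003,0,0,0,0.0018,0,0,0,0.001,0,0,0,0.001,0,0,0,0.001,0,0,0,0.001,0,0,0,0.0012,0,0,0,0,0]}}

```text
time_s: 15.82
position: [0.5245, 0.0227, 0.0668]
tool_rot: [-0.012, 1.0, 0.0, 0.001]
wrist_force: [-1.6, 1.4, 12.2]
grip_width: 0.004
```

```bash
python3 -c "
from h import *
loc()"
```

```text
t 15.92 photometer mm [ -80.4 -134.8   66.8] F [-1.65 -0.28 10.9 ] yawerr 0.0 tilt [0.0013 0.0001] g 0.007
```

The read key is fully down at about 11 N, at the same height as the zero key was. I'll release it and back off clear.

>>> {"api": "move_arm", "payload": {"moves": [0,0,-0.002,0,0,0,-0.005,0,0,0,-0.012,0,0,0,-0.02,0,0,0,-0.025,0,0,0,-0.025,0,0,0,-0.025,0,0,0,-0.025,0,0,0,-0.015,0,0,0,0,0,0,0,0,0,0,0,0,0]}}

```text
time_s: 16.92
position: [0.5233, 0.0226, 0.2195]
tool_rot: [-0.012, 1.0, -0.0, -0.001]
wrist_force: [-0.4, -0.5, -0.2]
grip_width: 0.005
```

```bash
python3 -c "
from h import *
loc()
i=CAM['scene']['image']; cv2.imwrite('pics/i.png',cv2.resize(i[105:265,140:310],None,fx=3.7,fy=3.7))"
```

```text
t 17.02 photometer mm [ -81.6 -135.   219. ] F [-0.28  0.3  -0.47] yawerr 0.0 tilt [-0.0021 -0.0003] g 0.003
```

View pics/i.png

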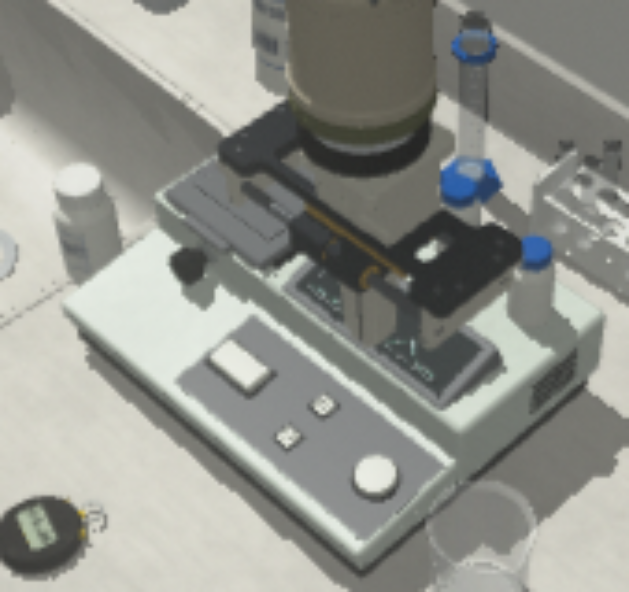

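The lid is shut, the knob is in, the keys are up and the surroundings haven't moved. Handing in.

```bash
python3 -c "
from cell import r
print(r.sign_off())"
```

```text
the job is handed in; nothing more can be done
None
```

I took the reading in the order asked and handed the job in at about 17 s of the 54 s allowed. No verdict came back. The fingers stayed closed throughout, and nothing was gripped or lifted.

- **Lid:** eased down to its stop. The fingertip ended at z ≈ 112.8 mm, against 112 mm for fully shut. The wrist force peaked at about 20 N as it bottomed, more than the 1–2 N needed to move it. The final approach was slow, about 12 mm/s.
- **Zero key:** pressed fully down at about 11–13 N (3.5 N needed) and let up.
- **Rod knob:** pushed in to a hard stop. The force rose to 11.7 N with no further travel.
- **Read key:** pressed fully down at about 11–12 N, to the same depth as the zero key, and let up.

The last picture shows the lid shut, the knob in, all keys up, and the left bottle and beaker where they stood. The gripper hid part of sample_a and its cap; it was in place in the picture just before the read key was pressed, and the arm did not go near it afterwards. The wrist force was back to about zero, with the fingers roughly 150 mm above the deck.

The two camera views disagreed by about 2–3 mm on the photometer's position. I averaged them, and the contacts came where expected.

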